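Stamp the calibration seal of a heater unit

TASK

Take the square-bodied steel seal stamp out of its stand and press its round face squarely, centred in the collar, onto the soft seal on the heater unit, with an even force of about 15 N (never as much as 24 N) held for about a second and a half. Lift it straight off without sliding or leaning hard on the collar, and set it gently back down, fully seated, in the stand hole it came from. Leave the other things where they are.

Things in the scene. Friction and masses are not known exactly. Their poses are not given: they have to be found in the camera images.
- stamp: Seal stamp, 0.15 to 0.31 kg. Round steel foot 14 mm wide, 25 mm long; then a dark square body 22 x 22 mm, 25 to 89 mm above the face (grip at 45 to 75 mm); round head 16 mm wide up to 95 mm. Origin: centre of the flat stamping face (lower end); z up along it, x, y square to the flats. In the stand its shoulder rests on the stand top, flats parallel to its sides.
- stand: Fixed grey tool stand, 70 (x) x 150 (y) x 40 mm high. Origin: centre of its underside, z up. Two round blind holes, 20 mm wide and 34 mm deep with a 2 mm chamfer, at y = -40 and y = +40 mm on its middle line. One holds the stamp, the other the round driver; which is which varies.
- unit: Fixed heater unit on levelling feet (2 to 12 mm gap below it, varies), a cream box 230 (x) x 180 (y) mm, its metal deck 60 mm above its origin, level. Origin: centre of its underside, z up. A round vented heater 112 mm wide stands on the deck at x = +40, y = -10 mm, with a brass cover up to 106 mm. The collar with the seal is at x = -70, y = +45 mm.
- collar: Dark steel ring fixed on the unit's deck, level, 32 mm outside, bore 20 mm, 18 mm high. Origin: centre of its underside on the deck, z up; rim at z = 18 mm. In its bore, concentric, lies the flat aluminium seal, 18 mm wide, 4 to 9 mm below the rim (varies, not measured), on a stiff spring (about 6 N per mm, gives at most 7 mm). The ring itself is rigid: touch it with less than 12 N.
- driver: Bystander: round steel drift in the other hole of the stand, 25 mm thick body, 10 mm foot, 87 mm long. Origin: centre of its lower end.
- cup: Bystander: loose brass test cup, 56 mm wide, 55 mm high. Origin: centre of its underside.
- screwdriver: Bystander: screwdriver lying on the bench, 170 mm long along its x, handle towards -x. Origin: middle of its underside.
- jar: Bystander: loose amber sample jar, 48 mm wide, 60 mm high. Origin: centre of its underside.
Things that resemble listed ones, but are neither listed nor needed, are in the scene too. Leave any orange look-alike of the stamp alone. What is meant by the stand is not red, and is the larger of those in its own colour.

How it is judged:
By the outcome, as a careful person would: the job done as asked, in the order asked, and still so for the second after the job is handed in, with the robot touching nothing.
It also fails if it takes over 72 s, if anything falls off the work surface, if the arm or the gripper's body presses on something with over 40 N, if the wrist force passes 120 N, or if a joint passes its speed limit or range.

ROBOT

A 6-joint arm with a two-finger parallel gripper is mounted at the origin on the work surface. World frame = base frame: x ahead of the robot, y to its left, z up, the work surface at z = 0. Lengths are in m, angles in degrees, forces in N, time in s.
With the tool pointing down it reaches from about 0.3 to 0.875 m from the base axis. Payload 6.4 kg.
Tool frame: the origin (TCP) lies at the centre of the arm's flange, where the gripper is bolted on; the fingertips stand 173 mm ahead of it and the grasp point (between the pads) lies 155 mm ahead of it (ctrl.grip_point_offset is the z of the grasp point in the tool frame, in m); z points along the fingers, y is the line along which they close (so a half turn about z gives the same grasp; the last joint's range is limited). The gripper opens to 85 mm and grips with 20 to 120 N. Pads are 22 mm wide; open, the fingers measure 114 mm over their backs; the gripper's body (76 mm by 85 mm) begins 54 mm behind the grasp point. The pads swing forward as they close: fully open they stand 13 mm farther back than shut.
Start: joints at [54.643, 10.359, 92.074, -0, 77.567, -11.82], TCP at [0.23, 0.527, 0.405] pointing down, gripper open.
Joint ranges: [-171.53, 171.53], [-51.25, 118.39], [17.06, 147.69], [-65.23, 245.23], [0, 150.52], [-178.68, 178.68]. Speed limits (degrees/s): [147.25, 147.25, 172.46, 180, 180, 180].

INTERFACE

Orientations are given as a 3x3 rotation matrix whose columns are the frame's x, y, z axes.
In Python, from cell import ctrl, viewer gives the robot as it stands.
- The arm moves only by the shell command python3 -m jog 'ROWS' [FORCE]. ROWS is a JSON object whose one key "moves" holds a list of rows, each a list of 7 numbers: the shift along the tool's x, y, z in cm, then the turn, a rotation vector about the tool's x, y, z in rad, then the opening, from -1 (shut) to 1 (fully open). In form: {"moves": [[x, y, z, wx, wy, wz, hand], ...]}. A call has 1 to 12 rows; each row shifts and turns the commanded pose from where the row before left it, along the tool's axes as they then stand; what a row does not reach is not made up. A row lasts 1/12 s, in which the tool goes at most 41.7 mm and 7.16 degrees, less where a joint would pass 70% of its speed; a pose out of reach is approached as far as the arm can. A call is refused whole if a number of a shift passes 4.17 or a number of a turn 0.125, either way. A call with a gripper value outside its range is refused whole. The fingers move at their own pace and stop on an object; FORCE is the grip in N (left out, the last holds). Time passes only in rows, so rows that do not move let the fingers close. It gives the time, the measured TCP pose, the force, the opening and the grip force at its end, in the units of the state.
- ctrl.get_state(): the state, without advancing time (a new reading comes with each control period).
- viewer.camera(name): name is "scene" or "top"; returns a dict with "frame" (400x640x3 uint8, red, green, blue), "K" (3x3 intrinsics, pixels), "distortion" ([k1, k2, p1, p2, k3] as OpenCV has them; the pictures are not rectified), "eye" and "attitude" of the camera in the world. Camera axes: x right, y down, z forward; pixel columns grow to the right and rows downward; lengths in m; the calibration is good to about 2 mm. A picture is of the moment at which its call begins. There is no depth.
- ctrl.finish_job(): hands the job in; it is judged then, once.
The state is a dict: "time_s": time; "q": joint angles; "qd": joint speeds; "joint_torque": joint torques, N m; "position": TCP position; "tcp_rot": TCP orientation; "contact_force": force on the tool from outside, world axes, zero at the start; "ft_torque": the same for the moment, N m; "opening": opening from 0.0 (shut) to 1.0 (fully open); "finger_force": force on a finger pad.
Only numpy, scipy, OpenCV 4.12 (cv2) and the standard library are available. Lean on these libraries where they do the work, as an engineer would, in place of code of your own. Each camera call takes 0.05 s, during which the arm holds its last target. There are 200 camera calls.

## Working session

There is one attempt and no reset: what is moved stays moved. The work goes in short steps, Python scripts to look and compute and a shell command to move; the robot and the scene stay as the last step left them, time stands still between calls to the robot, and variables do not carry over. Pictures are saved under pics/ and viewed, at most 10 in all, crops included, and the job is handed in when it is done.

```bash
mkdir -p pics
python3 - <<'E'
from cell import ctrl, viewer
import cv2,pickle
for n in("scene","top"):
    c=viewer.camera(n); cv2.imwrite(f"pics/{n}0.png",c["frame"][:,:,::-1]); pickle.dump(c,open(f"{n}0.pkl","wb"))
    print(n,c["K"],c["distortion"],c["eye"],c["attitude"])
s=ctrl.get_state(); print(s); print(ctrl.grip_point_offset)
E
```

```text
scene [[489.12503803   0.         322.87352443]
 [  0.         489.12503803 197.77445843]
 [  0.           0.           1.        ]] [-0.01283338  0.          0.          0.          0.        ] [1.29611289 0.2083462  0.69627367] [[-0.1381539   0.63960066 -0.75619078]
 [ 0.99030343  0.10045015 -0.09596295]
 [ 0.01458151 -0.76211598 -0.64727631]]
top [[414.39470727   0.         321.87611107]
 [  0.         414.39470727 195.98147692]
 [  0.           0.           1.        ]] [-0.09228346  0.          0.          0.          0.        ] [0.45030569 0.13169132 0.92705191] [[-0.02842849 -0.99385289  0.10699649]
 [-0.99932175  0.02575099 -0.02632342]
 [ 0.02340634 -0.10767225 -0.99391088]]
{'time_s': 0.1, 'q': array([ 5.46430872e+01,  1.03978046e+01,  9.21246284e+01, -1.29603778e-03,
        7.75673659e+01, -1.18210746e+01]), 'qd': array([-0.03689614, -0.13349476, -0.1467676 ,  0.02048136, -0.00094378,
        0.05423659]), 'joint_torque': array([ 7.40842370e-04, -4.45880520e+01, -3.52237630e+01, -2.11031629e-04,
        4.19268559e-03, -1.06304537e-05]), 'position': array([0.2294771 , 0.52698585, 0.40388333]), 'tcp_rot': array([[-9.16812298e-01,  3.99317443e-01, -8.88922870e-04],
       [ 3.99318320e-01,  9.16811438e-01, -1.29100352e-03],
       [ 2.99454429e-04, -1.53857109e-03, -9.99998772e-01]]), 'contact_force': array([0.46230333, 1.06550827, 0.03859892]), 'ft_torque': array([ 0.01884633, -0.01066282, -0.02028646]), 'finger_force': 0.0, 'opening': 1.000820432402705}
0.1547
```

View pics/scene0.png

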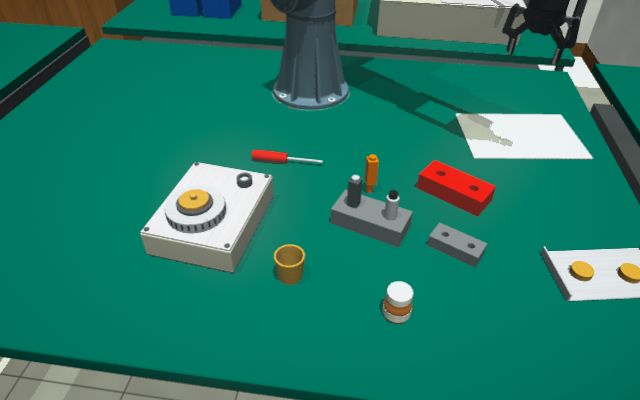

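View pics/top0.png

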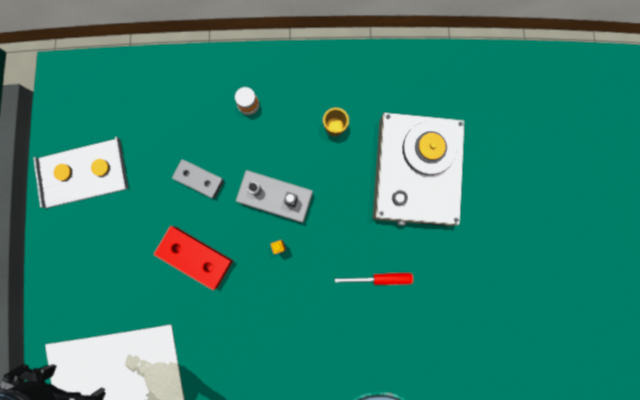

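The scene view shows these candidates:

- **Stands:** the large grey one is at scene (371,217), the small grey one at (457,243), and the red one at (456,187). The large grey one is meant, since it is not red and is the larger of the two greys.
- **Tools:** the dark-bodied one is at scene (354,190) / top (290,200), and the light one with a dark cap is at scene (392,205) / top (253,187). The orange look-alike is at scene (372,172). The dark-bodied one in the big stand fits the stamp.

I'll confirm this in an enlarged crop.

Run:
```python
import pickle,cv2,numpy as np
s=pickle.load(open("scene0.pkl","rb"))["frame"][:,:,::-1]; t=pickle.load(open("top0.pkl","rb"))["frame"][:,:,::-1]
f=lambda im,x,y,w,h,k:cv2.resize(im[y:y+h,x:x+w],(w*k,h*k),interpolation=cv2.INTER_CUBIC)
a=f(s,325,165,100,80,4); b=f(t,230,165,100,80,4)
c=f(s,225,160,100,75,4)[:300]; c=f(s,220,160,60,50,5)[:250,:300]; d=f(t,370,105,100,125,2)
e=f(t,370,175,50,50,5)
row2=np.zeros((250,800,3),np.uint8); row2[:,:300]=c; row2[:,300:500]=d; row2[:,500:750]=e
cv2.imwrite("pics/crop1.png",np.vstack([np.hstack([a,b]),row2]))
```

```text
(no output)
```

View pics/crop1.png

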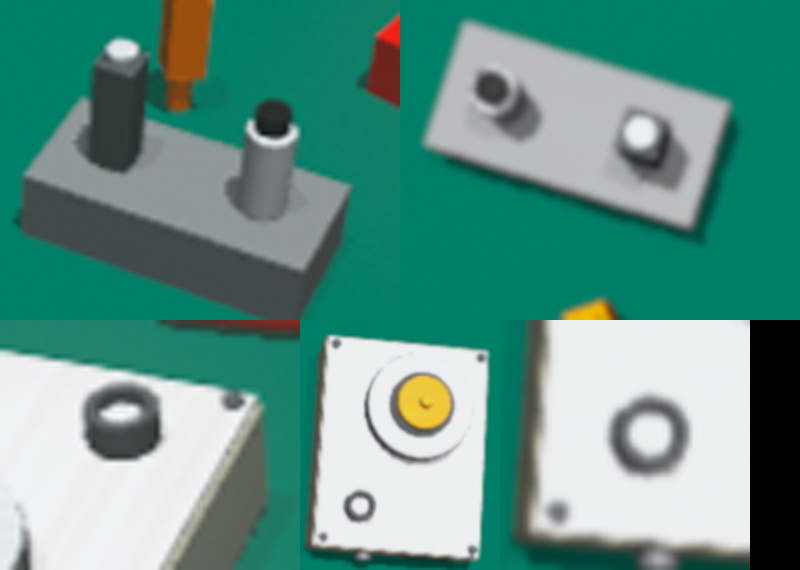

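The crop confirms it. The stamp is the dark square body with the light round head, in the big grey stand (scene 355,177; top 290,198). The driver is the round one with the dark cap, and the collar rim is at scene (244,178) and top (400,198).

```bash
cat > h.py <<'E'
import pickle,cv2,numpy as np
from scipy.optimize import least_squares
def load(n): return pickle.load(open(n+".pkl","rb"))
def snap(tag):
    from cell import viewer
    for n in("scene","top"):
        c=viewer.camera(n); pickle.dump(c,open(f"{n}{tag}.pkl","wb")); cv2.imwrite(f"pics/{n}{tag}.png",c["frame"][:,:,::-1])
def proj(c,P):
    R=np.array(c["attitude"]).T; t=-R@np.array(c["eye"])
    return cv2.projectPoints(np.atleast_2d(np.asarray(P,float)),cv2.Rodrigues(R)[0],t,c["K"],np.array(c["distortion"]))[0][:,0]
def tri(cs,uv):
    f=lambda p:np.concatenate([proj(c,p)[0]-u for c,u in zip(cs,uv)])
    r=least_squares(f,[.5,.1,.1]); return r.x,r.fun
def blob(im,x,y,r,mask):
    "centroid of the mask component nearest x,y"
    sub=im[y-r:y+r,x-r:x+r].astype(int); m=mask(sub).astype(np.uint8)
    n,l,st,ce=cv2.connectedComponentsWithStats(m)
    k=1+np.argmin([np.hypot(*(q-r)) for q in ce[1:]]); return ce[k]+[x-r,y-r],st[k]
E
python3 - <<'E'
from h import *
S,T=load("scene0"),load("top0"); C=[S,T]
br=lambda s:s.min(2)>200
hs,a=blob(S["frame"],355,177,9,br); ht,b=blob(T["frame"],290,198,9,br)
print("head",hs,a,ht,b,*tri(C,[hs,ht]))
# stand corners, sub-pixel picks from crop -> fit x,y,z,yaw of top
g=lambda u,v,x,y,k:((u+.5)/k-.5+x,(v+.5)/k-.5+y)
ps=np.array([g(u,v,325,165,4) for u,v in[(85,100),(350,187),(304,268),(24,178)]])
pt=np.array([g(u,v,230,165,4) for u,v in[(62,20),(332,100),(293,228),(25,145)]])
xy=np.array([[.035,.075],[.035,-.075],[-.035,-.075],[-.035,.075]]) # top-view order: TL,TR,BR,BL
def W(p): c,s=np.cos(p[3]),np.sin(p[3]); return np.c_[xy@np.array([[c,s],[-s,c]])+p[:2],np.full(4,p[2])]
best=None
for ro in range(4):
  f=lambda p:np.r_[(proj(T,W(p))-pt).ravel(),(proj(S,W(p))-np.roll(ps,ro,0)).ravel()]
  r=least_squares(f,[.5,.2,.04,0.])
  if best is None or r.cost<best.cost: best=r
print("stand",best.x,np.degrees(best.x[3]),np.abs(best.fun).max(),best.cost)
p=best.x
for s in(1,-1): print("hole",s,p[:2]+np.array([-np.sin(p[3]),np.cos(p[3])])*.04*s)
# collar
cs=g(121.5,90,220,160,5); ct=g(149,116,370,175,5)
print("collar rough",*tri(C,[cs,ct]))
# refine: rim/bore edges by maximising gradient contrast over (x,y,z)
gr=[c["frame"].min(2).astype(np.float32) for c in C]
th=np.linspace(0,2*np.pi,120); ring=lambda r:np.c_[r*np.cos(th),r*np.sin(th),0*th]
def samp(i,P): q=proj(C[i],P).astype(np.float32); return cv2.remap(gr[i],q[:,:1],q[:,1:],cv2.INTER_LINEAR).mean()
def sc(p,i): return -samp(i,ring(.013)+p)   # rim annulus dark
def cost(p):
  v=0
  for i in(0,1):
    if i==1: v+=samp(1,ring(.013)+p)-.5*samp(1,ring(.0185)+p)-.5*samp(1,ring(.0075)+p)
    else: v+=samp(0,ring(.013)+p)-.5*(lambda P:samp(0,P))((ring(.0195)+p)[ring(1)[:,0]<.2])
  return v
from scipy.optimize import minimize
c0=tri(C,[cs,ct])[0]
r=minimize(cost,c0,method="Nelder-Mead",options=dict(initial_simplex=np.vstack([c0]+[c0+.004*e for e in np.eye(3)])))
print("collar refined",r.x,r.fun,proj(S,r.x),proj(T,r.x))
# others: orange, driver, cup, unit corners
print("driver",tri(C,[g(272,110,325,165,4),g(91,84,230,165,4)])[0])
print("orange top",tri(C,[(372,157),(277.5,245)])[0], "unit corners",tri(C,[(197,164),(460,221)])[0])
from cell import ctrl
E
```

```text
head [355.25 176.9 ] [ 6  7  7  4 20] [289.83783784 197.59459459] [ 6  6  7  7 37] [0.5368269  0.17440415 0.1082426 ] [-0.36205262 -0.00601476 -0.36509018  0.03634367]
stand [ 0.54990694  0.21242742  0.03847263 -0.32125187] -18.406376529395732 1.3956725285648872 3.254059859181063
hole 1 [0.56253713 0.25038106]
hole -1 [0.53727676 0.17447379]
collar rough [ 0.53392293 -0.05217211  0.07650471] [ 0.09456602  0.0167378   0.09575001 -0.01933148]
collar refined [ 0.53413803 -0.05214704  0.07611388] -135.99752807617188 [[243.99628242 177.83207241]] [[399.43966183 197.69762594]]
driver [0.56372286 0.24922131 0.10116396]
orange top [0.44380541 0.20213862 0.09341987] unit corners [ 0.48129392 -0.17858381  0.05988   ]
```

```bash
cat >> h.py <<'E'
np.set_printoptions(precision=4,suppress=True)
def to(x,y,z):
    "cm in tool axes from the present TCP to x,y,z; yaw of tool y; tilt"
    from cell import ctrl
    s=ctrl.get_state(); R=s["tcp_rot"]; d=np.array([x,y,z])-s["position"]
    print("t",s["time_s"],"pos",s["position"],"tool cm",R.T@d*100,"yaw y",np.degrees(np.arctan2(R[1,1],R[0,1])),"z",R[:,2],"F",s["contact_force"],"M",s["ft_torque"],"open",s["opening"],s["finger_force"])
E
python3 -m jog '{"moves": [[0,0,0,0,0,-0.089,0.2],[-3.3,-1.95,0,0,0,0,0.2],[-3.3,-1.95,0,0,0,0,0.2],[-3.3,-1.95,0,0,0,0,0.2],[-3.3,-1.95,0,0,0,0,0.2],[-3.3,-1.95,0,0,0,0,0.2],[-3.3,-1.95,0,0,0,0,0.2],[-3.3,-1.95,0,0,0,0,0.2],[-3.3,-1.95,0,0,0,0,0.2],[-3.3,-1.95,0,0,0,0,0.2],[-3.3,-1.95,0,0,0,0,0.2],[-3.3,-1.95,0,0,0,0,0.2]]}' 40
python3 -c "from h import *;to(.537,.1745,.33)"
```

```text
time_s: 1.1
position: [0.5069, 0.2072, 0.4044]
tcp_rot: [[-0.949, 0.316, -0.001], [0.316, 0.949, -0.0], [0.001, -0.0, -1.0]]
contact_force: [-0.1, 0.7, 0.9]
opening: 0.601
finger_force: 0.0
t 1.1 pos [0.5069 0.2072 0.4044] tool cm [-3.8923 -2.1469  7.4358] yaw y 71.5543301771605 z [-0.0006 -0.     -1.    ] F [-0.0999  0.7354  0.8685] M [0.0614 0.0017 0.0644] open 0.6012907069462654 0.0
```

```bash
python3 -m jog '{"moves": [[-2,-1,0,0,0,0,0.2],[-1.5,-0.8,2.5,0,0,0,0.2],[0,0,2.5,0,0,0,0.2],[0,0,2,0,0,0,0.2],[0,0,0,0,0,0,0.2],[0,0,0,0,0,0,0.2],[0,0,0,0,0,0,0.2]]}'
python3 -c "
from h import *;snap('1');to(.537,.1745,.23)
f=lambda c,x,y:cv2.resize(c['frame'][y:y+80,x:x+100,::-1],(400,320),interpolation=cv2.INTER_CUBIC)
cv2.imwrite('pics/c2.png',np.hstack([f(load('scene1'),310,130),f(load('top1'),240,155)]))"
```

```text
time_s: 1.68
position: [0.534, 0.181, 0.3358]
tcp_rot: [[-0.949, 0.316, 0.001], [0.316, 0.949, 0.0], [-0.001, 0.0, -1.0]]
contact_force: [-0.1, -0.1, 0.6]
opening: 0.598
finger_force: 0.0
t 1.7833 pos [0.5342 0.1811 0.3366] tool cm [-0.4467 -0.5511 10.6572] yaw y 71.59268823360355 z [ 0.003   0.0003 -1.    ] F [ 0.2995 -0.3732  0.131 ] M [-0.0028  0.0125 -0.0433] open 0.6024885585092644 0.0
```

View pics/c2.png

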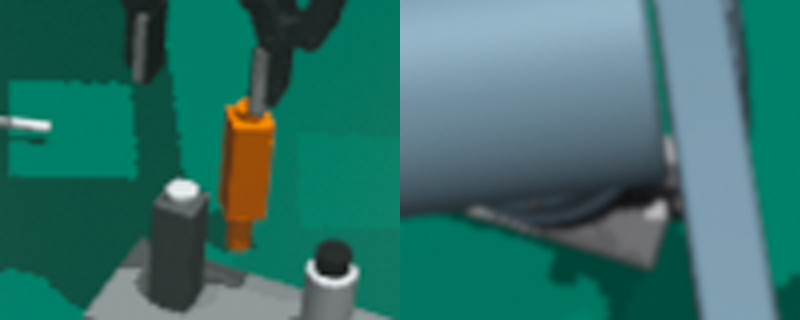

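The crop shows the open fingers hanging above the stamp (head at crop 182,188), clear of the orange piece behind and the driver to the right. The arm blocks the top view. Next I move onto the axis and descend.

```bash
python3 -m jog '{"moves": [[-0.45,-0.55,0,0,0,0,0.2],[0,0,0,0,0,0,0.2],[0,0,2,0,0,0,0.2],[0,0,2,0,0,0,0.2],[0,0,2,0,0,0,0.2],[0,0,1.5,0,0,0,0.2],[0,0,1.5,0,0,0,0.2],[0,0,1.0,0,0,0,0.2],[0,0,0.5,0,0,0,0.2],[0,0,0,0,0,0,0.2],[0,0,0,0,0,0,0.2],[0,0,0,0,0,0,0.2]]}'
python3 -c "
from h import *;snap('2');to(.537,.1745,.23)
f=lambda c,x,y:cv2.resize(c['frame'][y:y+100,x:x+130,::-1],(780,600),interpolation=cv2.INTER_CUBIC)
cv2.imwrite('pics/c3.png',f(load('scene2'),295,130))"
```

```text
time_s: 2.78
position: [0.5367, 0.1742, 0.2308]
tcp_rot: [[-0.949, 0.316, 0.002], [0.316, 0.949, 0.0], [-0.002, 0.001, -1.0]]
contact_force: [0.4, 0.9, 0.0]
opening: 0.606
finger_force: 0.0
t 2.8833 pos [0.5367 0.1742 0.2307] tool cm [-0.022   0.0421  0.0748] yaw y 71.56784751679419 z [ 0.0018  0.0002 -1.    ] F [0.4824 0.3929 0.518 ] M [-0.0076  0.0144  0.0036] open 0.598900394007739 0.0
```

View pics/c3.png

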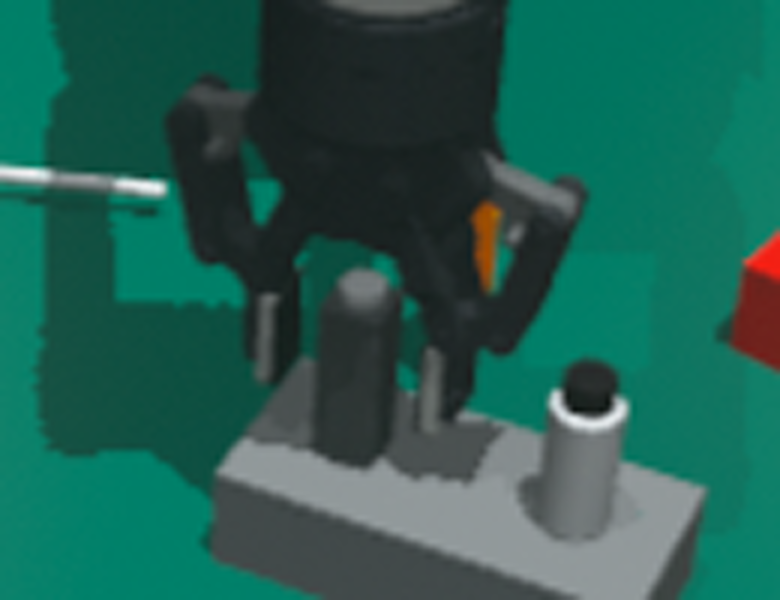

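The pads straddle the body, the driver is clear, and there is no contact force. Closing now.

```bash
python3 -m jog '{"moves": [[0,0,0,0,0,0,-1],[0,0,0,0,0,0,-1],[0,0,0,0,0,0,-1],[0,0,0,0,0,0,-1],[0,0,0,0,0,0,-1],[0,0,0,0,0,0,-1],[0,0,0,0,0,0,-1],[0,0,0,0,0,0,-1]]}' 80
python3 -c "
from h import *;to(.537,.1745,.23)"
```

```text
time_s: 3.55
position: [0.5364, 0.1741, 0.2303]
tcp_rot: [[-0.949, 0.316, 0.001], [0.316, 0.949, -0.0], [-0.001, 0.0, -1.0]]
contact_force: [-2.3, -0.3, 5.2]
opening: 0.248
finger_force: 78.3
t 3.55 pos [0.5364 0.1741 0.2303] tool cm [-0.0409  0.0548  0.0305] yaw y 71.56731678478594 z [ 0.0007 -0.0001 -1.    ] F [-2.3027 -0.3003  5.191 ] M [-0.0896  0.3269  0.0123] open 0.24772361503979543 78.3238685131073
```

```bash
python3 -m jog '{"moves": [[0,0,-0.3,0,0,0,-1],[0,0,-0.5,0,0,0,-1],[0,0,-1,0,0,0,-1],[0,0,-1.5,0,0,0,-1],[0,0,-1.7,0,0,0,-1],[0,0,-2,0,0,0,-1],[0,0,-2,0,0,0,-1],[0,0,-1.5,0,0,0,-1],[0,0,-1,0,0,0,-1],[0,0,-0.5,0,0,0,-1],[0,0,0,0,0,0,-1],[0,0,0,0,0,0,-1]]}'
python3 -c "
from h import *;to(.534,-.052,.34)"
```

```text
time_s: 4.55
position: [0.5359, 0.1741, 0.3492]
tcp_rot: [[-0.949, 0.316, -0.001], [0.316, 0.949, -0.0], [0.001, -0.0, -1.0]]
contact_force: [0.3, 0.9, -2.7]
opening: 0.244
finger_force: 78.2
t 4.55 pos [0.5359 0.1741 0.3492] tool cm [ -6.9698 -21.5053   0.9199] yaw y 71.56013753339072 z [-0.0008 -0.0001 -1.    ] F [ 0.2747  0.8501 -2.6902] M [0.0179 0.0554 0.0078] open 0.24361203195301726 78.22960495948792
```

```bash
python3 -m jog '{"moves": [[-0.3,-1,0,0,0,0,-1],[-0.7,-2,0,0,0,0,-1],[-0.8,-2.5,0,0,0,0,-1],[-0.9,-2.8,0,0,0,0,-1],[-0.9,-2.8,0,0,0,0,-1],[-0.9,-2.8,0,0,0,0,-1],[-0.9,-2.8,0,0,0,0,-1],[-0.8,-2.5,0,0,0,0,-1],[-0.5,-1.5,0,0,0,0,-1],[-0.25,-0.8,0,0,0,0,-1],[0,0,0,0,0,0,-1],[0,0,0,0,0,0,-1]]}'
python3 -m jog '{"moves": [[0,0,0.5,0,0,0,-1],[0,0,1,0,0,0,-1],[0,0,0.8,0,0,0,-1],[0,0,0.5,0,0,0,-1],[0,0,0,0,0,0,-1],[0,0,0,0,0,0,-1]]}' >/dev/null
python3 -c "
from h import *;snap('3');to(.534,-.052,.34)
f=lambda c,x,y:cv2.resize(c['frame'][y:y+100,x:x+65,::-1],(390,600),interpolation=cv2.INTER_CUBIC)
cv2.imwrite('pics/c4.png',np.hstack([f(load('scene3'),212,100),f(load('top3'),367,150)]))"
```

```text
time_s: 5.55
position: [0.5338, -0.0519, 0.349]
tcp_rot: [[-0.948, 0.317, -0.001], [0.317, 0.948, 0.001], [0.002, 0.0, -1.0]]
contact_force: [0.2, 0.1, -2.3]
opening: 0.25
finger_force: 78.6
t 6.15 pos [ 0.5343 -0.0517  0.3219] tool cm [ 0.0182 -0.0349 -1.8125] yaw y 71.57952854393804 z [ 0.0003 -0.0001 -1.    ] F [-0.204  -0.0719 -1.2245] M [ 0.026   0.0188 -0.0154] open 0.2495805192452818 78.56655836105347
```

View pics/c4.png

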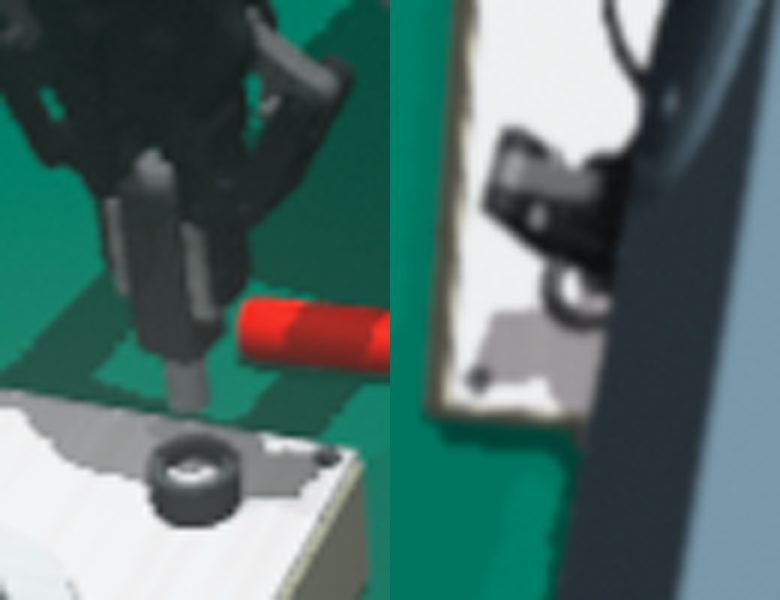

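```bash
python3 -c "
from h import *
S,T=load('scene3'),load('top0')
cr=lambda c,P,x,y:(proj(c,P)-[x,y]+.5)*6-.5
fz=.3219-.2303+.015
print('face/foot top',cr(S,[[.5343,-.0517,fz],[.5343,-.0517,fz+.025]],212,100))
for c in([.5341,-.0521,.0761],[.5341,-.0521,.078],[.5341,-.0521,.080]): print('rim',cr(S,c,212,100),cr(T,c,367,150))
print('px per mm x,y,z',[cr(S,np.array([.534,-.052,.078])+.001*e,212,100)-cr(S,[.534,-.052,.078],212,100) for e in np.eye(3)],[cr(T,np.array([.534,-.052,.078])+.001*e,212,100)-cr(T,[.534,-.052,.078],212,100) for e in np.eye(3)])
print('head scene, from grip pose', proj(S,[.5364,.1741,.11]),'seen 355.25 176.9; top',proj(T,[.5364,.1741,.11]),'seen 289.84 197.59')
"
```

```text
face/foot top [[187.4974 398.1605]
 [180.588  337.1469]]
rim [[194.6443 469.47  ]] [[197.0009 288.8024]]
rim [[194.1456 465.0812]] [[198.1463 288.2341]]
rim [[193.6193 460.4499]] [[199.3574 287.6331]]
px per mm x,y,z [array([[-0.7624,  1.7812]]), array([[2.8539, 0.2819]]), array([[-0.2627, -2.3141]])] [array([[-0.139 , -2.8726]]), array([[-2.8547,  0.0751]]), array([[ 0.6045, -0.2998]])]
head scene, from grip pose [[354.8035 176.0375]] seen 355.25 176.9; top [[289.5825 197.7493]] seen 289.84 197.59
```

The scene crop shows the foot at (188,402), where the kinematics predict it, so the scene calibration holds here. The rim centre is near (194,462), which puts the rim at about z 0.080, consistent with the text. I'll lower to just above the rim and check again.

```bash
python3 -m jog '{"moves": [[0.08,0,0.5,0,0,0,-1],[0,0,0.6,0,0,0,-1],[0,0,0.5,0,0,0,-1],[0,0,0.3,0,0,0,-1],[0,0,0,0,0,0,-1],[0,0,0,0,0,0,-1],[0,0,0,0,0,0,-1],[0,0,0,0,0,0,-1]]}'
python3 -c "
from h import *;snap('4');to(.5332,-.0515,.30)
from cell import ctrl
s=ctrl.get_state();p=s['position'];fz=p[2]-.2153;print('face z',fz)
S=load('scene4');x,y,k=222,150,12
im=cv2.resize(S['frame'][y:y+50,x:x+45,::-1],None,fx=k,fy=k,interpolation=cv2.INTER_CUBIC);im2=im.copy()
th=np.linspace(0,2*np.pi,60)
def ring(c,r,col):
  q=((proj(S,np.c_[c[0]+r*np.cos(th),c[1]+r*np.sin(th),0*th+c[2]])-[x,y]+.5)*k-.5)
  cv2.polylines(im2,[np.int32(np.round(q))],True,col,1)
ring([p[0],p[1],fz],.007,(0,0,255));ring([p[0],p[1],.08],.016,(255,0,255));ring([p[0],p[1],.08],.010,(255,255,0))
cv2.imwrite('pics/c5.png',cv2.resize(np.hstack([im,im2])[:,:],(800,444)))"
```

```text
time_s: 6.82
position: [0.5335, -0.0517, 0.303]
tcp_rot: [[-0.949, 0.316, 0.0], [0.316, 0.949, -0.0], [-0.001, -0.0, -1.0]]
contact_force: [0.3, -0.1, -2.0]
opening: 0.246
finger_force: 78.6
t 6.9167 pos [ 0.5335 -0.0516  0.303 ] tool cm [0.0304 0.0033 0.2957] yaw y 71.56026290167733 z [ 0.0005 -0.0002 -1.    ] F [-0.0722 -0.9315 -3.0096] M [-0.0053 -0.016  -0.03  ] open 0.24570730824723755 78.56754899024963
face z 0.08765758396597711
```

View pics/c5.png

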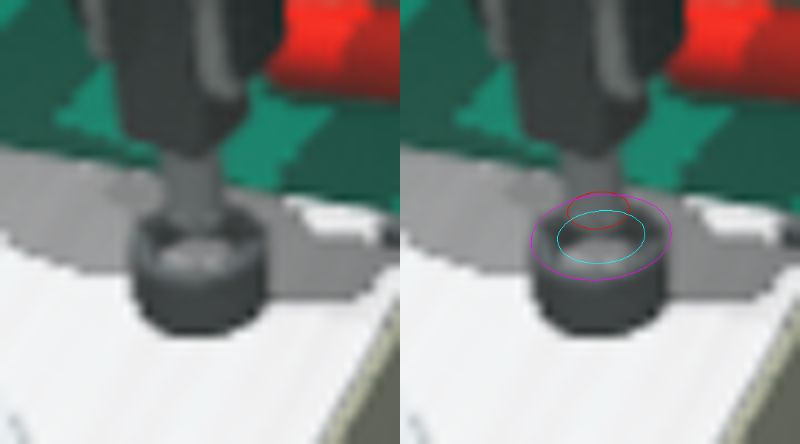

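The foot and rim agree with the overlay to about 0.5 mm: rim centre is at crop (200,237), overlay (201,237), and the foot axis coincides. I'll nudge slightly and enter the bore slowly.

```bash
python3 -m jog '{"moves": [[0,-0.03,0.2,0,0,0,-1],[0,0,0.2,0,0,0,-1],[0,0,0.2,0,0,0,-1],[0,0,0.2,0,0,0,-1],[0,0,0.1,0,0,0,-1],[0,0,0,0,0,0,-1],[0,0,0,0,0,0,-1],[0,0,0,0,0,0,-1]]}'
python3 -m jog '{"moves": [[0,0,0.05,0,0,0,-1],[0,0,0.05,0,0,0,-1],[0,0,0.05,0,0,0,-1],[0,0,0,0,0,0,-1],[0,0,0,0,0,0,-1]]}'
python3 -c "
from h import *;to(.5332,-.0517,.2153+.075)"
```

```text
time_s: 7.58
position: [0.5333, -0.0519, 0.2937]
tcp_rot: [[-0.949, 0.316, 0.0], [0.316, 0.949, -0.0], [-0.0, -0.0, -1.0]]
contact_force: [0.8, -0.3, -2.5]
opening: 0.25
finger_force: 78.6
time_s: 8.0
position: [0.5332, -0.0519, 0.2921]
tcp_rot: [[-0.949, 0.316, -0.0], [0.316, 0.949, 0.0], [0.0, -0.0, -1.0]]
contact_force: [-0.1, -0.1, -3.3]
opening: 0.251
finger_force: 78.6
t 8.0 pos [ 0.5332 -0.0519  0.2921] tool cm [0.0083 0.0156 0.1838] yaw y 71.56222665898582 z [-0.0001  0.     -1.    ] F [-0.1195 -0.0629 -3.3106] M [-0.0399  0.0407 -0.0131] open 0.2510186003673648 78.56641173362732
```

```bash
python3 -m jog '{"moves": [[0,0,0.05,0,0,0,-1],[0,0,0.05,0,0,0,-1],[0,0,0,0,0,0,-1],[0,0,0,0,0,0,-1]]}' | egrep 'pos|contact'
python3 -m jog '{"moves": [[0,0,0.05,0,0,0,-1],[0,0,0.05,0,0,0,-1],[0,0,0,0,0,0,-1],[0,0,0,0,0,0,-1]]}'| egrep 'pos|contact'
```

```text
position: [0.5332, -0.0519, 0.2911]
contact_force: [0.9, -0.1, -2.3]
position: [0.5333, -0.0519, 0.2902]
contact_force: [-0.8, -0.0, -1.8]
```

```bash
python3 -m jog '{"moves": [[0,0,0.05,0,0,0,-1],[0,0,0.05,0,0,0,-1],[0,0,0,0,0,0,-1],[0,0,0,0,0,0,-1]]}' | egrep 'pos|contact'
python3 -c "
from h import *;to(.5332,-.0517,.2153+.072)"
```

```text
position: [0.5333, -0.0519, 0.2895]
contact_force: [-1.9, -0.2, 2.9]
t 9.0 pos [ 0.5333 -0.0519  0.2895] tool cm [0.0202 0.0145 0.2242] yaw y 71.56658689300535 z [ 0.0003 -0.0002 -1.    ] F [-1.887  -0.1731  2.9118] M [0.0768 0.2918 0.0183] open 0.24814588786293112 78.76200914382935
```

```bash
python3 -m jog '{"moves": [[0,0,0.06,0,0,0,-1],[0,0,0.06,0,0,0,-1],[0,0,0,0,0,0,-1],[0,0,0,0,0,0,-1]]}' | egrep 'pos|contact'
python3 -c "
from h import *;to(.5332,-.0517,.2153+.072)"
```

```text
position: [0.5334, -0.0519, 0.2887]
contact_force: [-2.6, 0.3, 6.6]
t 9.3333 pos [ 0.5334 -0.0519  0.2887] tool cm [0.0276 0.0139 0.139 ] yaw y 71.56700103923336 z [ 0.0004 -0.0002 -1.    ] F [-2.581   0.3069  6.6173] M [0.1495 0.6311 0.0337] open 0.24884984289735806 79.41746234893799
```

```bash
python3 -m jog '{"moves": [[0.01,0,0.06,0,0,0,-1],[0.01,0,0.06,0,0,0,-1],[0,0,0.05,0,0,0,-1],[0,0,0,0,0,0,-1],[0,0,0,0,0,0,-1]]}' | egrep 'time|pos|contact'
python3 -c "
from h import *;to(.5332,-.0517,.2153+.072)"
```

```text
time_s: 9.75
position: [0.5334, -0.0519, 0.2878]
contact_force: [-4.6, 1.3, 11.1]
t 9.75 pos [ 0.5334 -0.0519  0.2878] tool cm [0.0259 0.0109 0.0469] yaw y 71.5725408328369 z [ 0.001  -0.0004 -1.    ] F [-4.6108  1.2861 11.0519] M [0.173  0.9592 0.0198] open 0.24946107705508302 80.09562492370605
```

```bash
python3 -m jog '{"moves": [[0.025,-0.01,0.02,0,0,0,-1],[0.025,-0.01,0.02,0,0,0,-1],[0,0,0,0,0,0,-1]]}' | egrep 'time|pos|contact'
python3 -c "
from h import *;to(.5332,-.0517,.2153+.072)"
```

```text
time_s: 10.0
position: [0.5331, -0.0519, 0.2877]
contact_force: [-3.3, 2.1, 12.2]
t 10.0 pos [ 0.5331 -0.0519  0.2877] tool cm [-0.0043  0.0222  0.0377] yaw y 71.57003459893974 z [ 0.002  -0.0005 -1.    ] F [-3.3109  2.0811 12.184 ] M [0.3368 0.835  0.028 ] open 0.247148957106917 80.35294890403748
```

```bash
python3 -m jog '{"moves": [[0,0,0,0,0,0,-1],[0,0,0,0,0,0,-1],[0,0,0,0,0,0,-1],[0,0,0,0,0,0,-1],[0,0,0,0,0,0,-1],[0,0,0,0,0,0,-1],[0,0,0,0,0,0,-1],[0,0,0,0,0,0,-1],[0,0,0,0,0,0,-1]]}' | egrep 'time|pos|contact|rot'
python3 -m jog '{"moves": [[0,0,0,0,0,0,-1],[0,0,0,0,0,0,-1],[0,0,0,0,0,0,-1],[0,0,0,0,0,0,-1],[0,0,0,0,0,0,-1],[0,0,0,0,0,0,-1],[0,0,0,0,0,0,-1]]}' | egrep 'time|pos|contact'
python3 -c "
from h import *;to(.5332,-.0517,.2153+.072)"
```

```text
time_s: 10.75
position: [0.5331, -0.0519, 0.2877]
tcp_rot: [[-0.949, 0.316, 0.002], [0.316, 0.949, -0.0], [-0.002, 0.0, -1.0]]
contact_force: [-3.6, 1.6, 12.2]
time_s: 11.33
position: [0.5331, -0.0519, 0.2877]
contact_force: [-4.0, 2.3, 13.2]
t 11.3333 pos [ 0.5331 -0.0519  0.2877] tool cm [-0.0005  0.0202  0.0404] yaw y 71.57140783382675 z [ 0.0021 -0.0005 -1.    ] F [-3.9912  2.3054 13.1842] M [ 0.3417  0.84   -0.0069] open 0.24845347205616364 80.3537929058075
```

```bash
python3 -m jog '{"moves": [[-0.025,0.01,-0.06,0,0,0,-1],[-0.025,0.01,-0.08,0,0,0,-1],[-0.02,0,-0.1,0,0,0,-1],[0,0,-0.1,0,0,0,-1],[0,0,-0.1,0,0,0,-1],[0,0,-0.1,0,0,0,-1],[0,0,-0.2,0,0,0,-1],[0,0,-0.2,0,0,0,-1],[0,0,-0.3,0,0,0,-1],[0,0,-0.3,0,0,0,-1]]}' | egrep 'time|pos|contact|rot'
python3 -m jog '{"moves": [[0,0,-0.5,0,0,0,-1],[0,0,-0.8,0,0,0,-1],[0,0,-1,0,0,0,-1],[0,0,-1,0,0,0,-1],[0,0,-1,0,0,0,-1],[0,0,-0.5,0,0,0,-1],[0,0,0,0,0,0,-1],[0,0,0,0,0,0,-1]]}' | egrep 'time|pos|contact|rot'
python3 -c "
from h import *;to(.5360,.1741,.349)"
```

```text
time_s: 12.17
position: [0.5332, -0.0519, 0.3013]
tcp_rot: [[-0.949, 0.316, -0.0], [0.316, 0.949, 0.0], [0.0, 0.0, -1.0]]
contact_force: [-0.8, 0.1, -2.1]
time_s: 12.83
position: [0.5333, -0.0519, 0.3498]
tcp_rot: [[-0.949, 0.316, 0.001], [0.316, 0.949, -0.0], [-0.001, 0.0, -1.0]]
contact_force: [-0.6, 0.1, -3.5]
t 12.8333 pos [ 0.5333 -0.0519  0.3498] tool cm [ 6.8913 21.5226  0.0733] yaw y 71.56564081620978 z [ 0.001  -0.0003 -1.    ] F [-0.6306  0.1004 -3.4793] M [-0.0001  0.0223  0.0548] open 0.2486046941171159 78.71791362762451
```

```bash
python3 -m jog '{"moves": [[0.3,1,0,0,0,0,-1],[0.7,2,0,0,0,0,-1],[0.8,2.5,0,0,0,0,-1],[0.9,2.8,0,0,0,0,-1],[0.9,2.8,0,0,0,0,-1],[0.9,2.8,0,0,0,0,-1],[0.9,2.8,0,0,0,0,-1],[0.8,2.5,0,0,0,0,-1],[0.45,1.5,0,0,0,0,-1],[0.22,0.8,0,0,0,0,-1],[0,0,0,0,0,0,-1],[0,0,0,0,0,0,-1]]}' | egrep 'time|contact'
python3 -m jog '{"moves": [[0,0,1,0,0,0,-1],[0,0,2,0,0,0,-1],[0,0,2,0,0,0,-1],[0,0,1.3,0,0,0,-1],[0,0,0.7,0,0,0,-1],[0,0,0,0,0,0,-1],[0,0,0,0,0,0,-1],[0,0,0,0,0,0,-1]]}'| egrep 'time|contact'
python3 -c "
from h import *;to(.5362,.1742,.2303)"
```

```text
time_s: 13.83
contact_force: [0.3, -0.8, -2.4]
time_s: 14.5
contact_force: [0.5, 0.4, -2.3]
t 14.5 pos [0.5367 0.1734 0.2802] tool cm [0.0764 0.0547 4.9888] yaw y 71.5223849897904 z [ 0.0016  0.0001 -1.    ] F [ 0.4815  0.418  -2.2663] M [0.0027 0.0125 0.0337] open 0.24382512842104992 78.66477727890015
```

```bash
python3 -m jog '{"moves": [[0.06,0.06,0.5,0,0,0,-1],[0,0,1,0,0,0,-1],[0,0,0.7,0,0,0,-1],[0,0,0.7,0,0,0,-1],[0,0,0.7,0,0,0,-1],[0,0,0.6,0,0,0,-1],[0,0,0.3,0,0,0,-1],[0,0,0.15,0,0,0,-1],[0,0,0,0,0,0,-1],[0,0,0,0,0,0,-1]]}'| egrep 'time|contact'
python3 -c "
from h import *;to(.5362,.1742,.2303)"
```

```text
time_s: 15.33
contact_force: [-0.5, -0.0, -1.9]
t 15.3333 pos [0.5359 0.1746 0.233 ] tool cm [-0.0429 -0.0269  0.2658] yaw y 71.56304291572327 z [ 0.0003  0.     -1.    ] F [-0.5299 -0.0176 -1.8693] M [ 0.0359 -0.028   0.0117] open 0.24973256891407997 78.66507411003113
```

```bash
python3 -m jog '{"moves": [[-0.03,-0.03,0.06,0,0,0,-1],[0,0,0.06,0,0,0,-1],[0,0,0.05,0,0,0,-1],[0,0,0.05,0,0,0,-1],[0,0,0,0,0,0,-1],[0,0,0,0,0,0,-1],[0,0,0,0,0,0,-1]]}'| egrep 'time|contact'
python3 -c "
from h import *;to(.5362,.1742,.2303)"
```

```text
time_s: 15.92
contact_force: [-0.1, -0.7, -2.5]
t 15.9167 pos [0.5359 0.1742 0.2306] tool cm [-0.0275  0.0103  0.032 ] yaw y 71.56067859069705 z [ 0.  0. -1.] F [-0.1098 -0.657  -2.5401] M [-0.0253  0.0229  0.0071] open 0.24231651859956566 78.66392970085144
```

```bash
python3 -m jog '{"moves": [[-0.02,0,0.03,0,0,0,-1],[0,0,0.03,0,0,0,-1],[0,0,0,0,0,0,-1],[0,0,0,0,0,0,-1]]}'| egrep 'time|pos|contact'
python3 -m jog '{"moves": [[0,0,0.03,0,0,0,-1],[0,0,0.02,0,0,0,-1],[0,0,0,0,0,0,-1],[0,0,0,0,0,0,-1]]}'| egrep 'time|pos|contact'
```

```text
time_s: 16.25
position: [0.5361, 0.1741, 0.2303]
contact_force: [-2.0, -1.0, 1.7]
time_s: 16.58
position: [0.5362, 0.1742, 0.2303]
contact_force: [-3.9, -0.7, 5.8]
```

Seated: the height stopped at 0.2303, the same as at the grasp, with light contact. Easing off the load and opening.

```bash
python3 -m jog '{"moves": [[0,0,-0.05,0,0,0,-1],[0,0,0,0,0,0,-1],[0,0,0,0,0,0,-0.3],[0,0,0,0,0,0,-0.1],[0,0,0,0,0,0,0.1],[0,0,0,0,0,0,0.2],[0,0,0,0,0,0,0.2],[0,0,0,0,0,0,0.2],[0,0,0,0,0,0,0.2]]}' 20| egrep 'time|pos|contact|open'
python3 -m jog '{"moves": [[0,0,-0.5,0,0,0,0.2],[0,0,-1,0,0,0,0.2],[0,0,-2,0,0,0,0.2],[0,0,-2,0,0,0,0.2],[0,0,-3,0,0,0,0.2],[0,0,-3,0,0,0,0.2],[0,0,-2,0,0,0,0.2],[0,0,-1,0,0,0,0.2],[0,0,0,0,0,0,0.2],[0,0,0,0,0,0,0.2],[0,0,0,0,0,0,0.2]]}'| egrep 'time|pos|contact|open'
python3 -c "
from h import *;snap('5')
f=lambda n,x,y,w,h,k:cv2.resize(load(n)['frame'][y:y+h,x:x+w,::-1],(w*k,h*k),interpolation=cv2.INTER_CUBIC)
cv2.imwrite('pics/c6.png',np.hstack([f('scene0',315,160,100,90,4),f('scene5',315,160,100,90,4)]))"
```

```text
time_s: 17.33
position: [0.5361, 0.1741, 0.23]
contact_force: [0.6, 1.1, 0.3]
opening: 0.6
time_s: 18.25
position: [0.5355, 0.174, 0.3733]
contact_force: [-0.8, 0.1, 0.2]
opening: 0.604
```

View pics/c6.png

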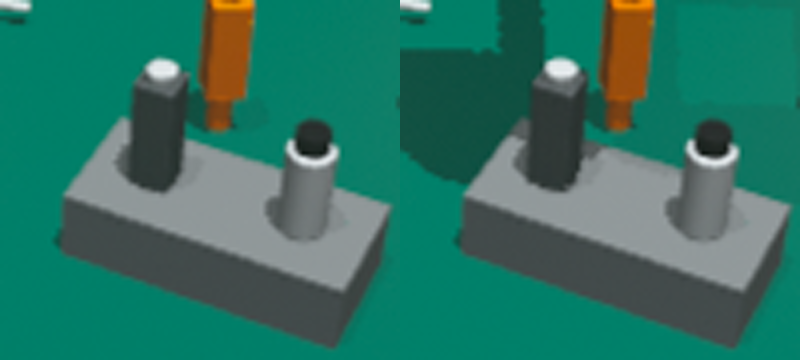

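The before and after crops match: the stamp stands seated in its hole (head at crop 162,69 before and 561−400=161,69 after). The driver and the orange piece haven't moved.

```bash
python3 -c "
from cell import ctrl; print(ctrl.finish_job())"
```

```text
the job is handed in; nothing more can be done
None
```

The seal was pressed at about 15 N for about 1.5 s, with a sideways force of 3–5 N during the hold (seal friction or light collar contact, not known which). The stamp was lifted straight off, is back seated in its own hole, and the job is handed in.

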